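# Clamp a block with the under-plate star knob

## Robot

A 7-joint arm with a two-finger parallel gripper is mounted at the origin on the work surface. World frame = base frame: x ahead of the robot, y to its left, z up, the work surface at z = 0. Lengths are in m, angles in rad, forces in N, time in s.
With the tool pointing down it reaches from about 0.425 to 0.875 m from the base axis. Payload 4.7 kg.
Tool frame: the origin (TCP) lies at the very end of the fingers, on their centre line; the grasp point (between the pads) lies 19 mm behind it; z points along the fingers, y is the line along which they close (so a half turn about z gives the same grasp; the last joint's range is limited). The gripper opens to 87 mm and grips with 3 to 60 N. Pads are 19 mm wide; open, the fingers measure 117 mm over their backs; the gripper's body (75 mm by 190 mm) begins 51 mm behind the grasp point.
Start: joints at [-1.252, 0.321, -0.07, 1.45, 0.023, 1.371, -0.057], TCP at [0.195, 0.62, 0.223] pointing down, gripper open.
Joint ranges: [-2.86, 2.86], [-0.3, 2.09], [-1.38, 1.24], [0.06, 2.45], [-1.56, 4.7], [0.09, 2.05], [-2.69, 2.69]. Speed limits (rad/s): [2.57, 2.57, 3.14, 3.14, 3.14, 3.14, 3.14].

## Interface

Orientations are given as a rotation vector (axis times angle).
In Python, from bench import ctrl, imaging, ticket gives the robot as it stands.
- The arm moves only by the tool jog_arm, never from a script. Its argument "rows" is text: rows parted by semicolons, each of 7 numbers parted by spaces: the shift along the tool's x, y, z in cm, then the turn, a rotation vector about the tool's x, y, z in rad, then the closure, from -1 (fully open) to 1 (shut), so that 0 is half open. A call has 1 to 5 rows; each row shifts and turns the commanded pose from where the row before left it, along the tool's axes as they then stand; what a row does not reach is not made up. A row lasts 1/8 s, in which the tool goes at most 62.5 mm and 10.7 degrees, less where a joint would pass 70% of its speed; a pose out of reach is approached as far as the arm can. A call with a gripper value outside its range is refused whole. The fingers move at their own pace and stop on an object; "force" is the grip in N (left out, the last holds). Time passes only in rows, so rows that do not move let the fingers close. It gives the time, the measured TCP pose, the force, the opening and the grip force at its end, in the units of the state.
- ctrl.get_state(): the state, without advancing time (a new reading comes with each control period).
- imaging.get_image(name): name is "scene" or "top" or "wrist"; returns a dict with "img" (480x640x3 uint8, blue, green, red), "vertical_fov" (degrees; the focal length in pixels is half the picture's height over the tangent of half this angle, whatever the lens; pixels are square), "cx", "cy" (the principal point, pixels), "origin" and "orientation" of the camera in the world. Camera axes: x right, y down, z forward; pixel columns grow to the right and rows downward; lengths in m; the calibration is good to about 2 mm. The wrist camera is an equidistant fisheye: a pixel r from the principal point sees the ray r / f radians off the axis. A picture is of the moment at which its call begins. There is no depth.
- ticket.close_job(): hands the job in; it is judged then, once.
The state is a dict: "time": time; "joint_positions": joint angles; "qd": joint speeds; "joint_torque": joint torques, N m; "position": TCP position; "tool_rot": TCP orientation; "ft_force": force on the tool from outside, world axes, zero at the start; "torque": the same for the moment, N m; "grip_width": opening from 0.0 (shut) to 1.0 (fully open); "grip_force": force on a finger pad.
Only numpy, scipy, OpenCV 4.12 (cv2) and the standard library are available. Lean on these libraries where they do the work, as an engineer would, in place of code of your own. Each camera call takes 0.05 s, during which the arm holds its last target. There are 200 camera calls.

## Task

Stand the aluminium block upright in the middle of the green clamping stand, between the rear fence and the sliding jaw with its blue facing flat towards one of them, and let go. Then turn the red four-armed star knob under the plate's edge clockwise (seen from above) until the jaw grips the block firmly: stop when the turning effort has risen from 0.40 N m running free to about 0.65 N m; do not overtighten it. Leave the other things on the bench where they are.

Things in the scene. Friction and masses are not known exactly. Their poses are not given: they have to be found in the camera images.
- stand: Green clamping stand, fixed. Origin: on the bench under the plate's centre; z up. Plate 180 mm (its x) by 200 mm (y), 10 mm thick, top 86 mm above the bench. A pedestal carries its rear half only (x -90 to -20 mm, y +-85 mm); the front half overhangs, and the knob hangs under its front edge (x = +90 mm). Position and yaw vary.
- fence_face (a point): Middle of the clamping face of the fixed steel fence, at plate-top height; at x = -65 mm, y = 0 in the stand's frame. The face looks to the stand's +x. The fence is 90 mm wide (y), 20 mm thick and stands 18 mm above the plate.
- jaw: Steel sliding jaw on the plate, 80 mm wide (y), 24 mm thick, 18 mm high. Origin: middle of its clamping face at plate-top height; that face looks to the stand's -x, at the fence; the jaw lies on its +x side. Only the knob moves it: 4 mm towards the fence per radian clockwise. The gap from fence to jaw starts at 45.6 to 48.8 mm.
- knob_hub (a point): Centre of the star knob on its vertical axis, at mid height of the spokes: 58 mm above the bench, at stand x = +82 mm (8 mm inside the plate's edge). Hub 30 mm across, 22 mm high; four red round level spokes, 12 mm thick, 90 degrees apart, ends 80 mm from the axis. Outward spokes stick out up to 72 mm past the edge, free above and below: push them sideways or pinch them from above.
- knob (a joint): Star knob's turn, 0 to 5.2 rad, clockwise from above; starts at 0.3 to 1.1. At 0 the spokes point along stand +x, +y, -x, -y. It stays where left. Turning it free takes 0.40 N m (6.7 N at 60 mm) while it moves; at rest, after quick turns, up to 0.25 less is felt: turn slowly. Clamping adds 0.40 N m per 100 N. Right at about 0.65 N m (10.8 N), at least 0.52; above 0.88 the block is marked. Bites 1.4 to 3.2 rad after the start.
- block: Loose aluminium block, 0.25 to 0.45 kg, 60 mm long (its y), 46 mm high. Origin: centre of the aluminium's underside. The metal reaches 17 mm to either side in x; on its +x side is a blue facing that differs from piece to piece, so it measures 36 to 40 mm over all (x from -17 to +19..+23 mm). In place its top stands 28 mm above the jaws. Either x side may face the jaw.
- wrench: Loose steel spanner, 160 mm long, lying on the bench; a bystander. Origin: its middle, on the bench.
- oil: Loose grey oil bottle, 56 mm across and 150 mm high, orange cap; a bystander. Origin: centre of its underside.
- can: Loose empty open steel can, 76 mm across and 90 mm high; a bystander. Origin: centre of its underside.
- offcut: Loose wooden offcut, 50 by 70 by 30 mm high; a bystander. Origin: centre of its underside.
Things that resemble listed ones, but are neither listed nor needed, are in the scene too. What is meant by the block is not turquoise, and is the smaller of those in its own colour.

How it is judged:
On the way:
1. the block stands on the plate between fence and jaw, square to them, and has been let go of (z of block in the frame of stand between 0.083 and 0.09 m and y of block in the frame of stand between -0.03 and 0.03 m and x of block in the frame of stand between -0.062 and -0.02 m and angle between the x axis of block and the x axis of stand, either way round below 0.12 rad and angle between block's own z axis and vertical below 0.08 rad and contact force between the fingers and block below 0.1 N and linear speed of block below 0.02 m/s), for 0.2 s.
At the end, for the whole second after the job is handed in: the block stands upright on the plate between fence and jaw (square within 0.12 rad, within 30 mm of the middle of the fence, its underside on the plate), at rest, and the jaw presses on it with 30 to 120 N (z of block in the frame of stand between 0.083 and 0.09 m and y of block in the frame of stand between -0.03 and 0.03 m and x of block in the frame of stand between -0.062 and -0.02 m and angle between the x axis of block and the x axis of stand, either way round below 0.12 rad and angle between block's own z axis and vertical below 0.08 rad and contact force between jaw and block between 30 and 120 N and contact force between the fingers and block below 0.1 N and linear speed of block below 0.01 m/s); the robot touches nothing.
It fails at once if the jaw presses on the block with more than 120 N (overtightened) (contact force between jaw and block above 120 N).
It fails at once if the loose spanner is moved by more than 20 mm (distance of wrench from where it was at the start of the episode above 0.02 m).
It fails at once if the loose oil bottle is moved by more than 20 mm (distance of oil from where it was at the start of the episode above 0.02 m).
It fails at once if the loose steel can is moved by more than 20 mm (distance of can from where it was at the start of the episode above 0.02 m).
It fails at once if the loose wooden offcut is moved by more than 20 mm (distance of offcut from where it was at the start of the episode above 0.02 m).
It also fails if it takes over 72 s, if anything falls off the work surface, if the arm or the gripper's body presses on something with over 40 N, if the wrist force passes 120 N, or if a joint passes its speed limit or range.

## Working session

There is one attempt and no reset: what is moved stays moved. The work goes in short steps, Python scripts to look and compute and a tool call to move; the robot and the scene stay as the last step left them, time stands still between calls to the robot, and variables do not carry over. Pictures are saved under pics/ and viewed, at most 10 in all, crops included, and the job is handed in when it is done.

Besides the shell and the picture viewer there is one more tool, called after ">>>" as a command line: name --argument value ..., lists and objects as JSON in quotes. jog_arm: Moves the arm, as the interface text tells. Its arguments: {"type":"object","properties":{"rows":{"type":"string"},"force":{"type":"number"}},"required":["rows"]}

```bash
ls; mkdir -p pics; cat > h.py <<'E'
import numpy as np, cv2
from scipy.spatial.transform import Rotation as R
from bench import ctrl, imaging, ticket
def cam(n):
    d=imaging.get_image(n); d['name']=n
    d['f']=240/np.tan(np.radians(d['vertical_fov'])/2)
    o=np.array(d['orientation'],float); d['R']=o if o.shape==(3,3) else R.from_rotvec(o).as_matrix()
    d['o']=np.array(d['origin'],float); return d
def ray(d,u,v):
    a=np.array([(u-d['cx'])/d['f'],(v-d['cy'])/d['f'],1.])
    if d['name']=='wrist':
        t=np.hypot(a[0],a[1]); s=np.sinc(t/np.pi); a=np.array([a[0]*s,a[1]*s,np.cos(t)])
    return d['R']@a
def onz(d,u,v,z):
    r=ray(d,u,v); return d['o']+r*(z-d['o'][2])/r[2]
def proj(d,p):
    a=d['R'].T@(np.array(p)-d['o'])
    if d['name']=='wrist':
        n=np.hypot(a[0],a[1]); t=np.arctan2(n,a[2]); a=np.array([a[0]/n*t,a[1]/n*t,1])
    return np.array([d['cx']+d['f']*a[0]/a[2], d['cy']+d['f']*a[1]/a[2]])
E
python3 - <<'E'
from h import *
print(ctrl.get_state())
for n in('scene','top','wrist'):
    d=cam(n); cv2.imwrite(f'pics/{n}0.png',d['img']); print(n,d['vertical_fov'],d['cx'],d['cy'],d['o'],d['orientation'])
E
```

```text
pics
{'time': 0.0, 'joint_positions': array([-1.25191122,  0.32184496, -0.07011366,  1.45168812,  0.02261578,
        1.37078604, -0.05688404]), 'qd': array([ 0.00120365, -0.00085153, -0.00056255, -0.00074294, -0.0001142 ,
       -0.00084396,  0.00128302]), 'joint_torque': array([ 6.50485958e-05, -4.91285419e+01, -4.03436981e-01, -3.12537146e+01,
       -6.38693897e-02,  4.33574268e-02,  1.88176305e-04]), 'position': array([0.19492592, 0.61949912, 0.2214409 ]), 'tool_rot': array([-4.76755080e-01, -3.10501255e+00,  3.03042151e-03]), 'ft_force': array([ 0.89972284,  0.14905686, -0.49164995]), 'torque': array([-0.03964694,  0.03460556,  0.00679097]), 'grip_force': 0.0, 'grip_width': 0.9996290121508026}
scene 50.16816191690528 312.98335248858956 236.27522118108047 [1.20585533 0.60227926 0.94176031] [-1.10557584 -2.38513625  0.98049841]
top 54.75293146128988 318.0575849738081 236.02208586844284 [0.46529916 0.04310543 1.22747922] [-2.22418659  2.16111337 -0.04777633]
wrist 65.70646984690485 317.11024407079464 238.3074967223917 [0.11589622 0.64483999 0.38371787] [2.32764933 1.70925879 0.25857785]
```

View pics/top0.png

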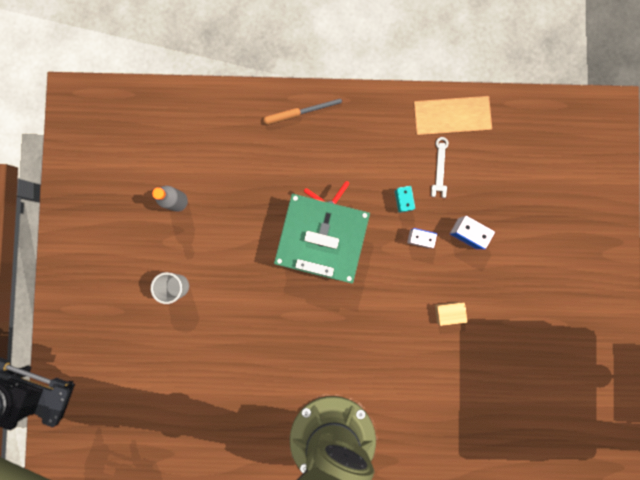

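View pics/scene0.png

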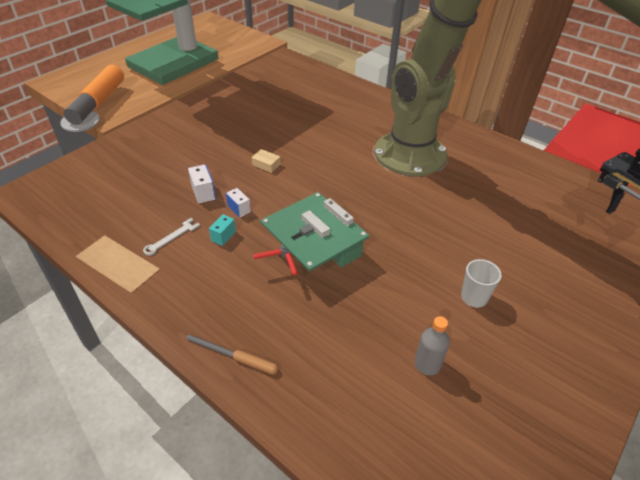

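The top view shows the stand at about (322,240) with its fence on the robot side, at (315,268), and the knob spokes at (313,195) and (341,192). The small block is at (423,238), the larger look-alike at (473,232) and the turquoise one at (405,198). The bystanders are clear of these.

```bash
python3 - <<'E'
from h import *
d=cam('top'); s=cam('scene'); im=d['img']; hsv=cv2.cvtColor(im,cv2.COLOR_BGR2HSV)
def big(m,box=None):
    if box: k=np.zeros_like(m); x0,y0,x1,y1=box; k[y0:y1,x0:x1]=m[y0:y1,x0:x1]; m=k
    c,_=cv2.findContours(m,cv2.RETR_EXTERNAL,cv2.CHAIN_APPROX_NONE); return max(c,key=cv2.contourArea)
def rect(c,z):
    r=cv2.minAreaRect(c); P=np.array([onz(d,*p,z)[:2] for p in cv2.boxPoints(r)]); 
    e=[P[1]-P[0],P[2]-P[1]]; print(P.mean(0),[(np.linalg.norm(x).round(4),np.degrees(np.arctan2(x[1],x[0])).round(1)) for x in e]); return P
g=cv2.inRange(hsv,(60,80,40),(85,255,255)); rect(cv2.convexHull(big(g,(260,180,380,300))),.086)
w=cv2.inRange(hsv,(0,0,150),(179,60,255))
print('blk');rect(big(w,(405,222,440,252)),.046)
b=cv2.inRange(hsv,(105,120,60),(130,255,255))
m=(b[222:252,405:440]>0); print('blue top px',m.sum(), (np.argwhere(m).mean(0)+[222,405])[::-1] if m.any() else '')
print('fence');rect(big(w,(285,255,340,282)),.104); print('jaw');rect(big(w,(300,228,345,252)),.104)
r=cv2.inRange(hsv,(0,150,80),(8,255,255))
for box in((295,180,326,205),(326,175,360,210)):
    print('spoke');rect(big(r,box),.058)
a=cv2.resize(im[175:295,265:445],None,fx=4,fy=4,interpolation=2)
t=cv2.resize(s['img'][140:290,180:380],None,fx=4,fy=4,interpolation=2)
cv2.imwrite('pics/a.png',a);cv2.imwrite('pics/b.png',t)
E
```

```text
[0.51821421 0.0425638 ] [(np.float64(0.1778), np.float64(-11.9)), (np.float64(0.1981), np.float64(-102.2))]
blk
[ 0.52801354 -0.21533555] [(np.float64(0.0408), np.float64(-11.9)), (np.float64(0.0642), np.float64(-101.4))]
blue top px 0 
fence
[0.44484307 0.05803035] [(np.float64(0.0234), np.float64(-12.3)), (np.float64(0.0939), np.float64(-102.4))]
jaw
[0.51459476 0.04300417] [(np.float64(0.0301), np.float64(-12.3)), (np.float64(0.0842), np.float64(-102.4))]
spoke
[0.62728149 0.06684977] [(np.float64(0.0156), np.float64(-31.8)), (np.float64(0.0593), np.float64(-122.2))]
spoke
[ 0.638858   -0.00238812] [(np.float64(0.065), np.float64(-33.0)), (np.float64(0.0159), np.float64(-123.3))]
```

View pics/a.png

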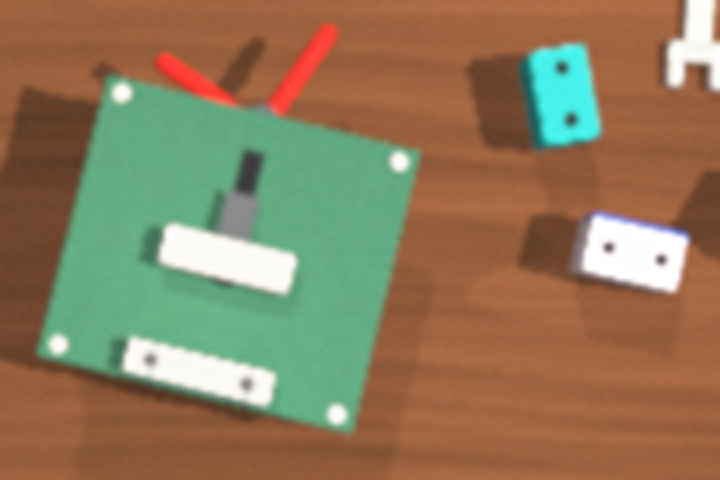

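View pics/b.png

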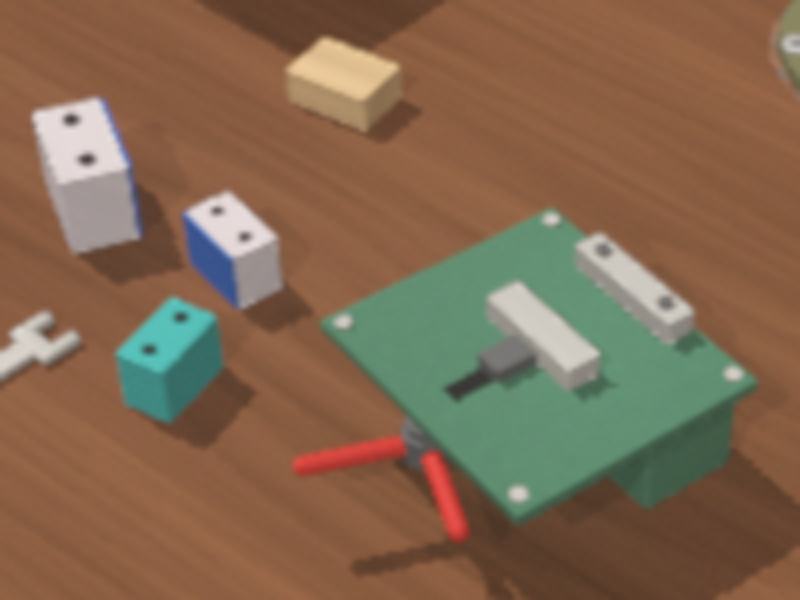

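The block stands upright with its blue side towards +x, at the same yaw as the stand (-12°), so it needs no turning. I'll yaw the tool by -0.096 and go above the block.

>>> jog_arm --rows "0 0 0 0 0 -0.096 -1; -3.7 -3.9 0 0 0 0 -1; -3.7 -3.9 0 0 0 0 -1; -3.7 -3.9 0 0 0 0 -1; -3.7 -3.9 0 0 0 0 -1"

```text
time: 0.88
position: [0.3084, 0.4351, 0.2226]
tool_rot: [0.327, 3.124, 0.0]
ft_force: [1.1, 0.4, -0.2]
grip_width: 0.998
grip_force: 0.0
```

>>> jog_arm --rows "-3.7 -3.9 0 0 0 0 -1; -3.7 -3.9 0 0 0 0 -1; -3.7 -3.9 0 0 0 0 -1; -3.7 -3.9 0 0 0 0 -1; -2.5 -5.3 0 0 0 0 -1"

```text
time: 1.5
position: [0.4345, 0.195, 0.2227]
tool_rot: [0.327, 3.124, 0.001]
ft_force: [0.4, -0.4, 0.2]
grip_width: 1.0
grip_force: 0.0
```

>>> jog_arm --rows "-2.5 -5.3 0 0 0 0 -1; -2.5 -5.3 0 0 0 0 -1; -2.5 -5.3 0 0 0 0 -1; -2.5 -5.3 0 0 0 0 -1; -2.5 -5.3 0 0 0 0 -1"

```text
time: 2.12
position: [0.501, -0.0904, 0.2229]
tool_rot: [0.327, 3.123, 0.001]
ft_force: [2.4, 0.1, -0.2]
grip_width: 0.998
grip_force: 0.0
```

>>> jog_arm --rows "-2.5 -5.3 0 0 0 0 -1; -2.5 -5.3 0 0 0 0 -1; 0 0 0 0 0 0 -1"

```text
time: 2.5
position: [0.5268, -0.2087, 0.2225]
tool_rot: [-0.341, -3.123, 0.006]
ft_force: [0.0, 0.6, 0.2]
grip_width: 1.002
grip_force: 0.0
```

```bash
python3 - <<'E'
from h import *
d=cam('wrist'); cv2.imwrite('pics/w1.png',d['img']); print(ctrl.get_state()['position'],d['o'])
s=cam('scene');t=cam('top')
np.savez('w1',**{k:d[k] for k in('o','R','f','cx','cy')})
for p in([.528,-.213,.046],[.518,.0426,.086]): print(proj(d,p))
E
```

```text
[ 0.52713825 -0.20524661  0.22226236] [ 0.44594096 -0.18996381  0.3846615 ]
[312.84322363 217.97151329]
[573.15097779 165.80103156]
```

View pics/w1.png

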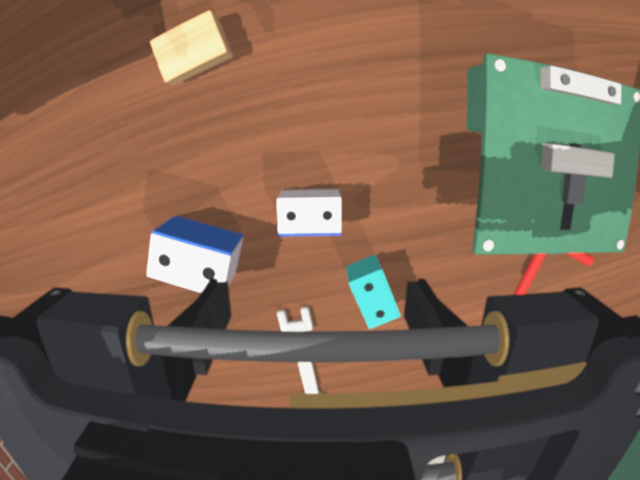

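The wrist view shows the block's white top at u 277–341, v 199–233, with the thin blue strip at v≈235. The large look-alike's near corner is at (243,235) and the turquoise one's corner at (363,258). I'll measure these.

```bash
python3 - <<'E'
from h import *
z=np.load('w1.npz'); d={k:z[k] for k in z}; d['name']='wrist'
im=cv2.imread('pics/w1.png'); hsv=cv2.cvtColor(im,cv2.COLOR_BGR2HSV)
C=onz(d,309,215.5,.046); print('holes ctr',C)
a=-.2112; X=np.array([np.cos(a),np.sin(a)]);Y=np.array([-X[1],X[0]])
rel=lambda u,v,z: ((onz(d,u,v,z)-C)[:2]@np.array([X,Y]).T*1000).round(1)
for n,u,v,zz in(('L',277,216,.046),('R',341,216,.046),('bigcorner?',243,235,.07),('bigbot',240,250,.0),('turq',350,265,.05)): print(n,rel(u,v,zz))
print(np.c_[np.arange(194,242),im[194:242,309]].tolist())
h=[(rel(291,215.5,.046)),rel(327,215.5,.046)];print(h)
m=cv2.inRange(hsv,(0,0,225),(179,40,255));k=np.zeros_like(m);k[185:245,265:350]=m[185:245,265:350]
c,_=cv2.findContours(k,0,1);c=max(c,key=cv2.contourArea);P=np.array([onz(d,*p,.046)[:2] for p in cv2.boxPoints(cv2.minAreaRect(c))]);print(P.mean(0),np.diff(P,axis=0),[np.degrees(np.arctan2(e[1],e[0])) for e in np.diff(P,axis=0)])
print(ctrl.get_state()['position'])
for n,p in(('fence',(542,100)),('fenceR',(620,106)),('jawL',(542,146)),('jawR',(613,155))): print(n,onz(d,*p,.104))
# stand edge
print('front corners',onz(d,475,253,.086),onz(d,487,55,.086))
E
```

```text
holes ctr [ 0.52489117 -0.21599832  0.046     ]
L [  0.3 -30.2]
R [ 0.6 30. ]
bigcorner? [ 11.6 -58.8]
bigbot [ 49.9 -78.5]
turq [48.4 39.2]
[[194, 145, 143, 151], [195, 145, 143, 151], [196, 154, 153, 162], [197, 206, 204, 216], [198, 244, 243, 247], [199, 247, 247, 248], [200, 247, 247, 247], [201, 247, 246, 247], [202, 247, 246, 247], [203, 247, 247, 247], [204, 247, 247, 247], [205, 247, 247, 247], [206, 247, 247, 247], [207, 247, 247, 247], [208, 247, 247, 247], [209, 247, 247, 247], [210, 247, 247, 247], [211, 247, 247, 247], [212, 247, 247, 247], [213, 247, 247, 247], [214, 247, 247, 247], [215, 247, 247, 247], [216, 247, 247, 247], [217, 247, 247, 247], [218, 247, 247, 247], [219, 247, 246, 247], [220, 247, 246, 247], [221, 247, 246, 247], [222, 247, 246, 247], [223, 247, 246, 247], [224, 247, 246, 247], [225, 247, 247, 247], [226, 247, 247, 247], [227, 247, 246, 247], [228, 246, 246, 247], [229, 247, 246, 247], [230, 247, 247, 247], [231, 247, 247, 249], [232, 246, 238, 240], [233, 244, 194, 167], [234, 242, 154, 111], [235, 222, 134, 123], [236, 153, 121, 152], [237, 98, 115, 168], [238, 82, 114, 171], [239, 80, 112, 169], [240, 80, 111, 167], [241, 80, 110, 167]]
[array([ -0.1, -16.9]), array([ 0.1, 16.9])]
[ 0.52396819 -0.21634194] [[-0.03292181  0.0082142 ]
 [ 0.01266219  0.05712465]
 [ 0.03313908 -0.00675585]] [np.float64(165.9903805547714), np.float64(77.50194990315681), np.float64(-11.522614152602538)]
[ 0.52776957 -0.20168305  0.2222582 ]
fence [0.45268175 0.0009623  0.104     ]
fenceR [0.46414126 0.09941443 0.104     ]
jawL [ 0.49166521 -0.00532558  0.104     ]
jawR [0.51019158 0.08296773 0.104     ]
front corners [ 0.58063305 -0.07370392  0.086     ] [ 0.4090656  -0.03603019  0.086     ]
```

>>> jog_arm --rows "0 -1.5 0 0 0 0 -0.7; 0 0 0 0 0 0 -0.7; 0 0 4 0 0 0 -0.7; 0 0 5.5 0 0 0 -0.7; 0 0 0 0 0 0 -0.7" --force 30

```text
time: 3.28
position: [0.5216, -0.2156, 0.1242]
tool_rot: [-0.326, -3.117, -0.002]
ft_force: [-0.4, -0.3, -0.0]
grip_width: 0.849
grip_force: 0.0
```

```bash
python3 -c "
from h import *
s=ctrl.get_state();print(s['position'],s['tool_rot'],s['grip_width'])
d=cam('wrist');cv2.imwrite('pics/w2.png',d['img']);print(proj(d,[.5245,-.2162,.046]))
m=cv2.inRange(cv2.cvtColor(d['img'],cv2.COLOR_BGR2HSV),(0,0,225),(179,40,255))
c,_=cv2.findContours(m,0,1)
for q in sorted(c,key=cv2.contourArea)[-4:]:
  r=cv2.minAreaRect(q);P=np.array([onz(d,*p,.046)[:2] for p in cv2.boxPoints(r)]);print(r,P.mean(0),[np.degrees(np.arctan2(e[1],e[0])) for e in np.diff(P,axis=0)[:2]])"
```

```text
[ 0.52161158 -0.21561848  0.12417794] [-3.25833029e-01 -3.11654254e+00 -2.19121079e-03] 0.8494569162329869
[316.17616816 255.04845356]
((577.0, 58.5), (15.0, 10.0), 90.0) [0.41399    0.00974505] [np.float64(90.391679756044), np.float64(-14.341843756366124)]
((294.5664367675781, 379.4758605957031), (29.051860809326172, 40.74806213378906), 84.0938491821289) [ 0.62658087 -0.25583576] [np.float64(86.44887158672259), np.float64(-7.532975934380147)]
((150.69790649414062, 302.5285949707031), (98.97978210449219, 24.938968658447266), 18.22507667541504) [ 0.53705626 -0.35258641] [np.float64(136.80356848195663), np.float64(61.81656352491366)]
((315.4999694824219, 254.0), (86.99998474121094, 45.99999237060547), -0.0) [ 0.52406352 -0.21659211] [np.float64(165.9000002702147), np.float64(78.06977099146314)]
```

>>> jog_arm --rows "-0.3 0 4 0 0 0 -0.7; 0 0 4 0 0 0 -0.7; 0 0 2.6 0 0 0 -0.7; 0 0 0 0 0 0 -0.7; 0 0 0 0 0 0 1" --force 30

```text
time: 3.95
position: [0.5297, -0.2188, 0.0242]
tool_rot: [0.327, 3.12, -0.001]
ft_force: [-0.6, 0.1, -0.5]
grip_width: 0.801
grip_force: 0.0
```

>>> jog_arm --rows "0 0 0 0 0 0 1; 0 0 0 0 0 0 1; 0 0 0 0 0 0 1; 0 0 -0.5 0 0 0 1; 0 0 -2 0 0 0 1"

```text
time: 4.58
position: [0.5259, -0.2175, 0.0459]
tool_rot: [-0.327, -3.121, -0.001]
ft_force: [0.4, -0.7, -2.9]
grip_width: 0.687
grip_force: 30.0
```

>>> jog_arm --rows "0 0 -5 0 0 0 1; 0 0 -5 0 0 0 1; 2.1 5.1 -2 0 0 0 1; 2.1 5.1 0 0 0 0 1; 2.1 5.1 0 0 0 0 1"

```text
time: 5.2
position: [0.4972, -0.0542, 0.1679]
tool_rot: [0.329, 3.123, 0.001]
ft_force: [1.0, 0.7, -2.9]
grip_width: 0.683
grip_force: 30.0
```

>>> jog_arm --rows "2.1 5 0 0 0 0 1; 2 5 0 0 0 0 1; 0 0 0 0 0 0 1; 0 0 0 0 0 0 1; 0 0 0 0 0 0 1"

```text
time: 5.82
position: [0.4785, 0.0493, 0.1669]
tool_rot: [0.332, 3.124, -0.0]
ft_force: [0.8, -0.8, -3.5]
grip_width: 0.686
grip_force: 30.0
```

```bash
python3 -c "
from h import *
d=cam('wrist');cv2.imwrite('pics/w3.png',d['img']);t=cam('top');cv2.imwrite('pics/t3.png',t['img'])
s=ctrl.get_state();print(s['position'],s['tool_rot'],s['grip_width'],s['grip_force'],d['o'])
np.savez('w3',**{k:d[k] for k in('o','R','f','cx','cy')})
"
```

```text
[0.478487   0.0496044  0.16670654] [ 3.31531316e-01  3.12392001e+00 -6.26060567e-05] 0.691562261261382 29.991598343476653 [0.3973946  0.06700113 0.32902213]
```

View pics/w3.png

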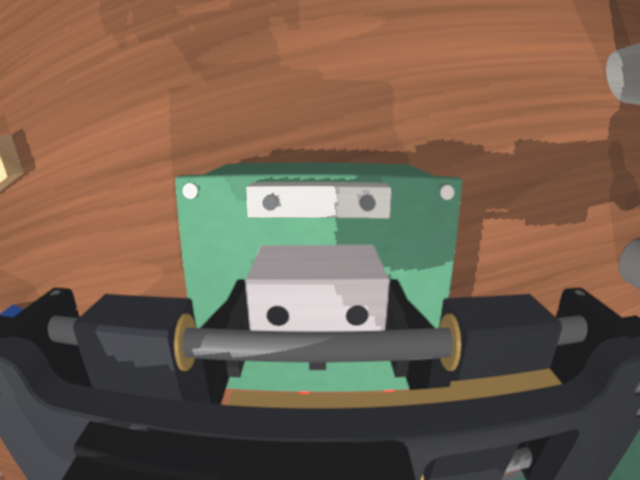

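The wrist view shows the fence top at u 247–390, v 185–217, with its holes at (271,202) and (368,202). The held block's rear face lies between v 246 (bottom edge, u 262–378) and v 280 (top edge), and its holes are at (278,316) and (357,316).

```bash
python3 -c "
from h import *
z=np.load('w3.npz');d={k:z[k] for k in z};d['name']='wrist'
a=-.2112;X=np.array([np.cos(a),np.sin(a)]);Y=np.array([-X[1],X[0]])
f=lambda u,v,z:onz(d,u,v,z)[:2]
g=lambda p:np.array([p@X,p@Y])*1000
tc=g(np.array([.4785,.0495]))
for n,u,v,zz in(('fh1',271,202,.104),('fh2',368,202,.104),('ff',319,217,.104),('ffL',247,216,.104),('ffR',390,218,.104),('platerear',319,177,.086),('pl L',178,177,.086),('plR',461,179,.086),('blk rear top',319,280.5,.194),('rear bot',319,246,.148),('botL',262,246,.148),('botR',378,246,.148),('h1',278,316,.194),('h2',357,316,.194)): print(n,(g(f(u,v,zz))-tc).round(1))
"
```

```text
fh1 [-36.7 -28.2]
fh2 [-36.7  32. ]
ff [-27.    1.6]
ffL [-27.8 -43.8]
ffR [-26.5  46.5]
platerear [-49.7   1.7]
pl L [-51.7 -95.3]
plR [-50.4 100. ]
blk rear top [-23.5   1.1]
rear bot [-22.6   1.3]
botL [-22.6 -28.1]
botR [-22.6  31.9]
h1 [ -7.3 -15.9]
h2 [-7.3 16.9]
```

The block's rear face is about 3.6 mm clear of the fence face and centred in y. I'll shift 1 mm away from the fence and lower it.

>>> jog_arm --rows "-0.1 0 2 0 0 0 1; 0 0 2 0 0 0 1; 0 0 1 0 0 0 1; 0 0 0.4 0 0 0 1; 0 0 0 0 0 0 1"

```text
time: 6.55
position: [0.4795, 0.0506, 0.1128]
tool_rot: [0.328, 3.124, 0.0]
ft_force: [-0.4, 0.4, -3.6]
grip_width: 0.686
grip_force: 30.0
```

>>> jog_arm --rows "0 0 0.2 0 0 0 1; 0 0 0.1 0 0 0 1; 0 0 0.1 0 0 0 1; 0 0 0 0 0 0 1"

```text
time: 7.05
position: [0.4796, 0.0509, 0.1097]
tool_rot: [0.327, 3.124, 0.001]
ft_force: [-3.1, -0.9, 5.9]
grip_width: 0.686
grip_force: 30.0
```

>>> jog_arm --rows "0 0 0.1 0 0 0 1; 0 0 0 0 0 0 -0.7; 0 0 0 0 0 0 -0.7; 0 0 0 0 0 0 -0.7; 0 0 -2 0 0 0 -0.7"

```text
time: 7.68
position: [0.478, 0.0506, 0.1264]
tool_rot: [-0.327, -3.122, 0.003]
ft_force: [-0.4, -0.3, 0.3]
grip_width: 0.849
grip_force: 0.0
```

>>> jog_arm --rows "0 0 -5 0 0 0 -0.7; -3 0 -4 0 0 0 -0.7; -5.5 0 0 0 0 0 0; -5.5 0 0 0 0 0 1; 0 0 0 0 0 0 1"

```text
time: 8.3
position: [0.6182, 0.0206, 0.2146]
tool_rot: [-0.33, -3.122, 0.008]
ft_force: [-0.8, 0.2, -0.2]
grip_width: 0.595
grip_force: 0.0
```

```bash
python3 -c "
from h import *
d=cam('wrist');t=cam('top');s=cam('scene')
st=ctrl.get_state();print(st['time'],st['position'],st['tool_rot'],st['ft_force'])
big=lambda im:cv2.resize(im,None,fx=4,fy=4,interpolation=2)
o=np.vstack([np.hstack([t['img'][170:290,260:385],s['img'][190:310,245:375]])]);
cv2.imwrite('pics/t4.png',cv2.resize(o,None,fx=3.1,fy=3.1,interpolation=2))
cv2.imwrite('pics/w4.png',d['img'])
np.savez('w4',**{k:d[k] for k in('o','R','f','cx','cy')})
"
```

```text
8.45 [0.61545287 0.02182658 0.21718408] [-3.27413344e-01 -3.12326201e+00  1.53559975e-04] [ 0.27744897 -0.31036503  0.30705956]
```

View pics/w4.png

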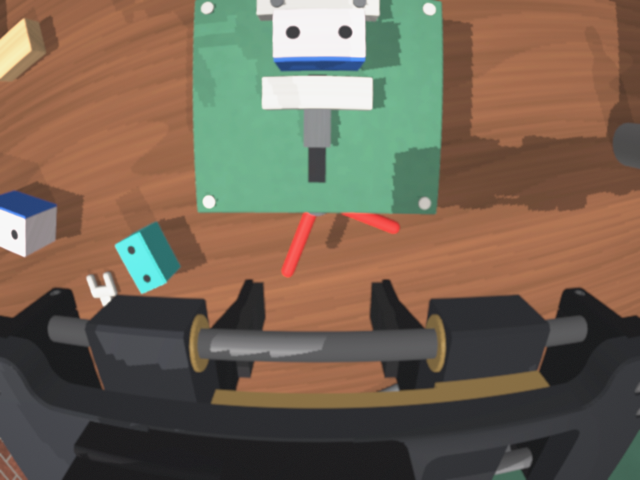

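View pics/t4.png

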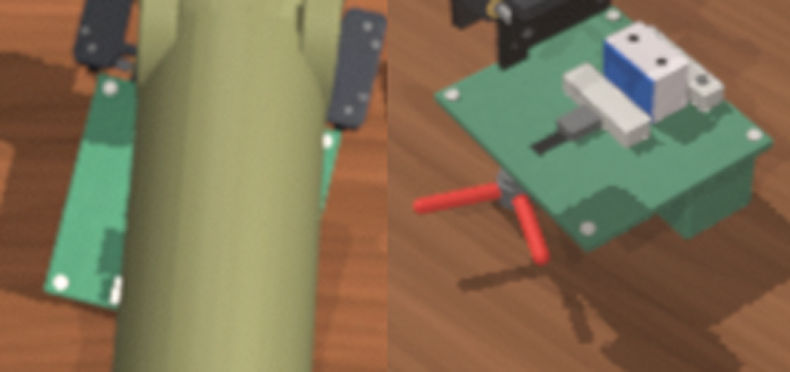

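The block stands square between fence and jaw with about equal gaps; its holes are at (292,31) and (345,31). The plate's front edge is at v≈212 (u 196–437), and the spoke tips are at (288,272) and (397,229). Now the knob geometry.

```bash
python3 -c "
from h import *
z=np.load('w4.npz');d={k:z[k] for k in z};d['name']='wrist'
im=cv2.imread('pics/w4.png');hsv=cv2.cvtColor(im,cv2.COLOR_BGR2HSV)
eL,eR=onz(d,196,211.5,.086)[:2],onz(d,437,213.5,.086)[:2]
e=eR-eL;print('edge',eL,eR,np.linalg.norm(e),'yaw',np.degrees(np.arctan2(e[1],e[0]))-90)
X=np.array([e[1],-e[0]])/np.linalg.norm(e);hub=(eL+eR)/2-.008*X;print('hub',hub)
a=-.2112;X0=np.array([np.cos(a),np.sin(a)]);hubT=np.array([.5182,.0426])+.082*X0;print('hub by top',hubT)
m=cv2.inRange(hsv,(0,150,80),(8,255,255))|cv2.inRange(hsv,(174,150,80),(179,255,255))
m[290:]=0
c,_=cv2.findContours(m,0,1)
for q in sorted(c,key=cv2.contourArea)[-2:]:
  P=np.array([onz(d,*p[0].astype(float),.058)[:2] for p in q],np.float32)
  (vx,vy,x0,y0)=cv2.fitLine(P,2,0,.01,.01).ravel();A=np.degrees(np.arctan2(vy,vx))
  f=max(P,key=lambda p:np.linalg.norm(p-hub));n=np.array([-vy,vx])
  print(cv2.contourArea(q),'dir',A,'line off hub',(hub-[x0,y0])@n,'tip r',np.linalg.norm(f-hub),'mid',x0,y0)
"
```

```text
edge [ 0.58131117 -0.07461822] [0.62454185 0.12117232] 0.2005064288121934 yaw -12.451166589808295
hub [0.59511467 0.02500191]
hub by top [0.59837796 0.02541006]
557.0 dir 62.78272 line off hub 0.008688144881857483 tip r 0.08083774025956496 mid 0.62755454 0.06908023
878.5 dir -33.41605 line off hub -0.00025881594688425137 tip r 0.08208079542223774 mid 0.6357063 -0.0014695928
```

The hub is at about (0.5965, 0.0252), with one spoke at stand -21°. The fingers close at the counter-clockwise side of that spoke (radius 62 mm, offset 21 mm, tool aligned to -10°). Then I push it around the hub in small equal rows.

>>> jog_arm --rows "-4.5 0.9 0 0 0 0 1; 0 0 3 0 0 0.178 1; 0 0 5 0 0 0 1; 0 0 5 0 0 0 1; 0 0 0 0 0 0 1"

```text
time: 9.07
position: [0.6581, 0.0224, 0.0847]
tool_rot: [-0.601, -3.076, 0.001]
ft_force: [0.3, -0.4, 0.9]
grip_width: 0.007
grip_force: 0.0
```

```bash
cat >> h.py <<'E'
HUB=np.array([.5965,.0252])
def knob():
    s=ctrl.get_state(); Rm=R.from_rotvec(s['tool_rot']).as_matrix()
    h=Rm.T@np.append(HUB-s['position'][:2],0)
    ang=np.degrees(np.arctan2(-Rm[1,0],-Rm[0,0]))+12.2
    ft=Rm.T@s['ft_force']; print('t',s['time'],'z',s['position'][2].round(4),'hub in tool mm',(h*1000).round(1)[:2],'spoke-aligned stand angle',round(ang,1),'F tool',ft.round(2),'w',round(s['grip_width'],3),'T',s['torque'].round(2))
E
python3 -c "
from h import *
knob()"
```

```text
t 9.075 z 0.0847 hub in tool mm [ 58.1 -20.6] spoke-aligned stand angle -9.9 F tool [-0.44 -0.22 -0.92] w 0.007 T [-0.06 -0.02  0.02]
```

>>> jog_arm --rows "-0.4 0 2 0 0 0 1; 0 0 2 0 0 0 1; 0 0 0 0 0 0 1; -0.115 -0.376 0 0 0 0.06 1; -0.115 -0.376 0 0 0 0.06 1"

```text
time: 9.7
position: [0.6655, 0.0118, 0.0484]
tool_rot: [0.79, 3.039, 0.001]
ft_force: [-1.0, 1.1, -0.4]
grip_width: 0.005
grip_force: 0.0
```

>>> jog_arm --rows "-0.115 -0.376 0 0 0 0.06 1; -0.115 -0.376 0 0 0 0.06 1; -0.115 -0.376 0 0 0 0.06 1; -0.115 -0.376 0 0 0 0.06 1; -0.115 -0.376 0 0 0 0.06 1"

```text
time: 10.32
position: [0.6612, -0.0038, 0.0487]
tool_rot: [1.232, 2.886, 0.008]
ft_force: [4.9, 3.6, -3.0]
grip_width: 0.005
grip_force: 2.9
```

```bash
python3 -c "
from h import *
knob()"
```

```text
t 10.325 z 0.0487 hub in tool mm [ 65.7 -26.6] spoke-aligned stand angle -34.0 F tool [-0.78  6.05  3.08] w 0.005 T [ 0.75 -1.05  0.07]
```

>>> jog_arm --rows "-0.115 -0.376 0 0 0 0.06 1; -0.115 -0.376 0 0 0 0.06 1; -0.115 -0.376 0 0 0 0.06 1; -0.115 -0.376 0 0 0 0.06 1; -0.115 -0.376 0 0 0 0.06 1"

```text
time: 10.95
position: [0.6503, -0.0213, 0.0488]
tool_rot: [1.649, 2.667, 0.007]
ft_force: [6.7, 1.1, -4.3]
grip_width: 0.005
grip_force: 3.1
```

```bash
python3 -c "
from h import *
knob()"
```

```text
t 10.95 z 0.0488 hub in tool mm [ 65.6 -27.3] spoke-aligned stand angle -51.3 F tool [-2.03  6.43  4.38] w 0.005 T [ 0.17 -1.39  0.04]
```

>>> jog_arm --rows "-0.115 -0.376 0 0 0 0.06 1; -0.115 -0.376 0 0 0 0.06 1; -0.115 -0.376 0 0 0 0.06 1; -0.115 -0.376 0 0 0 0.06 1; 0 1 0 0 0 0 1"

```text
time: 11.58
position: [0.6449, -0.0303, 0.0485]
tool_rot: [1.959, 2.455, 0.001]
ft_force: [-0.1, -0.5, -0.3]
grip_width: 0.003
grip_force: 0.0
```

>>> jog_arm --rows "0 0 -3.5 0 0 0 1; 0 0 0 0 0 0 1; 0.655 1.06 0 0 0 -0.18 1; 0.655 1.06 0 0 0 -0.18 1; 0.655 1.06 0 0 0 -0.18 1"

```text
time: 12.2
position: [0.6659, 0.0009, 0.0821]
tool_rot: [-1.223, -2.893, 0.0]
ft_force: [0.1, 0.2, 0.5]
grip_width: 0.007
grip_force: 0.0
```

>>> jog_arm --rows "0.655 1.06 0 0 0 -0.18 1; 0.655 1.06 0 0 0 -0.18 1; 0.655 1.06 0 0 0 -0.18 1; 0.655 1.06 0 0 0 -0.18 1; 0.655 1.06 0 0 0 -0.18 1"

```text
time: 12.82
position: [0.6591, 0.061, 0.082]
tool_rot: [0.157, -3.137, -0.001]
ft_force: [0.2, -0.6, 0.0]
grip_width: 0.005
grip_force: 0.0
```

>>> jog_arm --rows "0.655 1.06 0 0 0 -0.18 1; 0.655 1.06 0 0 0 -0.18 1; 0 0 0 0 0 0 1"

```text
time: 13.2
position: [0.6421, 0.0799, 0.0822]
tool_rot: [0.706, -3.06, -0.002]
ft_force: [-0.1, -0.8, 0.2]
grip_width: 0.004
grip_force: 0.0
```

```bash
python3 -c "
from h import *
knob()
d=cam('wrist');cv2.imwrite('pics/w5.png',d['img']);s=cam('scene')
for n,d,b in(('w',d,(150,0,520,330)),('s',s,(230,190,330,320))):
  hsv=cv2.cvtColor(d['img'],cv2.COLOR_BGR2HSV)
  m=cv2.inRange(hsv,(0,150,60),(8,255,255))|cv2.inRange(hsv,(174,150,60),(179,255,255))
  k=np.zeros_like(m);k[b[1]:b[3],b[0]:b[2]]=m[b[1]:b[3],b[0]:b[2]]
  c,_=cv2.findContours(k,0,1)
  for q in sorted(c,key=cv2.contourArea)[-2:]:
    if cv2.contourArea(q)<40: continue
    P=np.array([onz(d,*p[0].astype(float),.058)[:2] for p in q],np.float32)
    v=P.mean(0)-HUB;f=max(P,key=lambda p:np.linalg.norm(p-HUB))
    print(n,cv2.contourArea(q),'stand ang',np.degrees(np.arctan2(v[1],v[0]))+12.2,'tip r',np.linalg.norm(f-HUB),'px',q.mean((0,1)))
"
```

```text
t 13.2 z 0.0822 hub in tool mm [ 65.  -29.2] spoke-aligned stand angle 38.2 F tool [ 0.42 -0.68 -0.16] w 0.004 T [-0.02  0.06 -0.  ]
w 1279.0 stand ang -54.900477188202814 tip r 0.05924631583652032 px [180.73780488 160.54268293]
w 2301.0 stand ang 33.10781361981536 tip r 0.0775917010425368 px [252.65702479 247.38016529]
s 112.0 stand ang 30.920240291616295 tip r 0.08189852914485493 px [278.45652174 264.45652174]
```

>>> jog_arm --rows "0 0 2 0 0 0 1; 0 0 1.5 0 0 0 1; 0 -0.7 0 0 0 0 1; -0.115 -0.376 0 0 0 0.06 1; -0.115 -0.376 0 0 0 0.06 1"

```text
time: 13.92
position: [0.6514, 0.0654, 0.0477]
tool_rot: [-0.516, 3.098, -0.001]
ft_force: [-0.5, -0.6, 0.1]
grip_width: 0.003
grip_force: 0.0
```

>>> jog_arm --rows "-0.115 -0.376 0 0 0 0.06 1; -0.115 -0.376 0 0 0 0.06 1; -0.115 -0.376 0 0 0 0.06 1; -0.115 -0.376 0 0 0 0.06 1; -0.115 -0.376 0 0 0 0.06 1"

```text
time: 14.55
position: [0.6602, 0.0523, 0.0477]
tool_rot: [0.051, -3.14, -0.006]
ft_force: [-1.4, 5.5, 0.9]
grip_width: 0.005
grip_force: 2.6
```

>>> jog_arm --rows "-0.115 -0.376 0 0 0 0.06 1; -0.115 -0.376 0 0 0 0.06 1; -0.115 -0.376 0 0 0 0.06 1; -0.115 -0.376 0 0 0 0.06 1; -0.115 -0.376 0 0 0 0.06 1"

```text
time: 15.18
position: [0.6658, 0.0335, 0.0479]
tool_rot: [0.418, 3.112, 0.007]
ft_force: [2.6, 5.3, -1.2]
grip_width: 0.004
grip_force: 2.9
```

```bash
python3 -c "
from h import *
knob()"
```

```text
t 15.175 z 0.0479 hub in tool mm [ 64.6 -26.3] spoke-aligned stand angle -3.1 F tool [-1.11  5.84  1.18] w 0.004 T [ 1.19 -0.45  0.08]
```

>>> jog_arm --rows "-0.079 -0.25 0 0 0 0.04 1; -0.079 -0.25 0 0 0 0.04 1; -0.079 -0.25 0 0 0 0.04 1; -0.079 -0.25 0 0 0 0.04 1; -0.079 -0.25 0 0 0 0.04 1"

```text
time: 15.8
position: [0.6663, 0.02, 0.048]
tool_rot: [0.725, 3.053, 0.007]
ft_force: [4.7, 4.5, -2.6]
grip_width: 0.003
grip_force: 3.1
```

>>> jog_arm --rows "-0.079 -0.25 0 0 0 0.04 1; -0.079 -0.25 0 0 0 0.04 1; -0.079 -0.25 0 0 0 0.04 1; -0.079 -0.25 0 0 0 0.04 1; -0.079 -0.25 0 0 0 0.04 1"

```text
time: 16.42
position: [0.664, 0.0062, 0.048]
tool_rot: [1.026, 2.964, 0.006]
ft_force: [6.0, 3.5, -4.2]
grip_width: 0.003
grip_force: 3.2
```

```bash
python3 -c "
from h import *
knob()"
```

```text
t 16.425 z 0.048 hub in tool mm [ 64.8 -26.9] spoke-aligned stand angle -26.0 F tool [-2.53  6.44  4.23] w 0.003 T [ 0.72 -1.39  0.04]
```

>>> jog_arm --rows "-0.06 -0.187 0 0 0 0.03 1; -0.06 -0.187 0 0 0 0.03 1; -0.06 -0.187 0 0 0 0.03 1; -0.06 -0.187 0 0 0 0.03 1; -0.06 -0.187 0 0 0 0.03 1"

```text
time: 17.05
position: [0.6604, -0.0035, 0.0483]
tool_rot: [1.245, 2.877, 0.006]
ft_force: [7.2, 2.6, -4.9]
grip_width: 0.002
grip_force: 3.3
```

>>> jog_arm --rows "-0.06 -0.187 0 0 0 0.03 1; -0.06 -0.187 0 0 0 0.03 1; -0.06 -0.187 0 0 0 0.03 1; -0.06 -0.187 0 0 0 0.03 1"

```text
time: 17.55
position: [0.6565, -0.0108, 0.0484]
tool_rot: [1.416, 2.797, 0.005]
ft_force: [7.2, 1.3, -2.8]
grip_width: 0.005
grip_force: 3.3
```

```bash
python3 -c "
from h import *
knob()"
```

```text
t 17.55 z 0.0484 hub in tool mm [ 64.5 -27. ] spoke-aligned stand angle -41.5 F tool [-3.25  6.57  2.84] w 0.005 T [ 0.21 -1.66  0.12]
```

>>> jog_arm --rows "-0.06 -0.187 0 0 0 0.03 1; -0.06 -0.187 0 0 0 0.03 1; -0.06 -0.187 0 0 0 0.03 1; -0.06 -0.187 0 0 0 0.03 1; -0.06 -0.187 0 0 0 0.03 1"

```text
time: 18.18
position: [0.6504, -0.0193, 0.0485]
tool_rot: [1.622, 2.682, 0.005]
ft_force: [7.8, -0.9, -4.3]
grip_width: 0.005
grip_force: 3.4
```

```bash
python3 -c "
from h import *
knob()"
```

```text
t 18.175 z 0.0485 hub in tool mm [ 64.5 -27. ] spoke-aligned stand angle -50.1 F tool [-4.37  6.45  4.37] w 0.005 T [-0.06 -1.77  0.12]
```

>>> jog_arm --rows "-0.06 -0.187 0 0 0 0.03 1; -0.06 -0.187 0 0 0 0.03 1; -0.06 -0.187 0 0 0 0.03 1; -0.06 -0.187 0 0 0 0.03 1; -0.06 -0.187 0 0 0 0.03 1"

```text
time: 18.8
position: [0.6431, -0.0267, 0.0486]
tool_rot: [1.818, 2.552, 0.005]
ft_force: [7.6, -1.3, -4.3]
grip_width: 0.003
grip_force: 3.3
```

```bash
python3 -c "
from h import *
knob()"
```

```text
t 18.8 z 0.0486 hub in tool mm [ 64.3 -27.1] spoke-aligned stand angle -58.7 F tool [-3.71  6.7   4.37] w 0.003 T [-0.37 -1.69  0.12]
```

>>> jog_arm --rows "-0.06 -0.187 0 0 0 0.03 1; -0.06 -0.187 0 0 0 0.03 1; -0.06 -0.187 0 0 0 0.03 1; 0 1 0 0 0 0 1; 0 0 -3.5 0 0 0 1"

```text
time: 19.42
position: [0.6428, -0.0254, 0.0803]
tool_rot: [-1.93, -2.473, 0.006]
ft_force: [-0.3, -0.1, -0.2]
grip_width: 0.01
grip_force: 0.0
```

>>> jog_arm --rows "0 0 0 0 0 0 1; 0.655 1.06 0 0 0 -0.18 1; 0.655 1.06 0 0 0 -0.18 1; 0.655 1.06 0 0 0 -0.18 1; 0.655 1.06 0 0 0 -0.18 1"

```text
time: 20.05
position: [0.6676, 0.0168, 0.0816]
tool_rot: [-0.929, -3.0, 0.001]
ft_force: [-0.2, 0.2, -0.4]
grip_width: 0.007
grip_force: 0.0
```

>>> jog_arm --rows "0.655 1.06 0 0 0 -0.18 1; 0.655 1.06 0 0 0 -0.18 1; 0.655 1.06 0 0 0 -0.18 1; 0.655 1.06 0 0 0 -0.18 1; 0.655 1.06 0 0 0 -0.18 1"

```text
time: 20.68
position: [0.649, 0.0745, 0.0817]
tool_rot: [0.469, -3.105, -0.001]
ft_force: [-0.2, -1.5, 0.2]
grip_width: 0.01
grip_force: 0.0
```

>>> jog_arm --rows "0.655 1.06 0 0 0 -0.18 1; 0 0 0 0 0 0 1; 0 0 0 0 0 0 1"

```text
time: 21.05
position: [0.6404, 0.0815, 0.0823]
tool_rot: [0.731, -3.055, 0.0]
ft_force: [0.1, -0.5, -0.0]
grip_width: 0.008
grip_force: 0.0
```

```bash
python3 -c "
from h import *
knob()
d=cam('wrist');s=cam('scene')
cv2.imwrite('pics/w6.png',np.hstack([cv2.resize(d['img'][:300],(400,188)),cv2.resize(s['img'][180:280,250:380],(400,308))[:188]]) if 0 else d['img'])
cv2.imwrite('pics/s6.png',cv2.resize(s['img'][180:310,240:385],None,fx=5,fy=4.6,interpolation=2))
"
```

```text
t 21.05 z 0.0823 hub in tool mm [ 64.7 -30.3] spoke-aligned stand angle 39.1 F tool [ 0.12 -0.45  0.05] w 0.008 T [0.06 0.03 0.01]
```

View pics/s6.png

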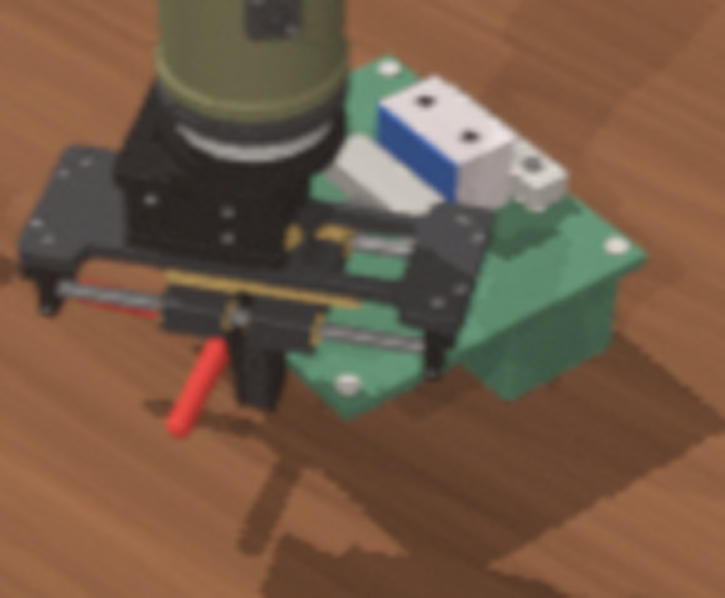

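The jaw is now close to the block. The free spoke is at (200,385) in this crop, just clockwise of the fingers. I'll lower and resume slowly.

>>> jog_arm --rows "0 0 2 0 0 0 1; 0 0 1.5 0 0 0 1; 0 -0.7 0 0 0 0 1; -0.115 -0.376 0 0 0 0.06 1; -0.06 -0.187 0 0 0 0.03 1"

```text
time: 21.78
position: [0.6479, 0.0707, 0.0477]
tool_rot: [-0.595, 3.084, -0.001]
ft_force: [-0.0, 0.1, 0.5]
grip_width: 0.008
grip_force: 0.0
```

>>> jog_arm --rows "-0.06 -0.187 0 0 0 0.03 1; -0.06 -0.187 0 0 0 0.03 1; 0 0 0 0 0 0 1"

```text
time: 22.15
position: [0.65, 0.0684, 0.0477]
tool_rot: [-0.505, 3.101, -0.0]
ft_force: [-0.4, -0.2, 1.1]
grip_width: 0.006
grip_force: 0.0
```

```bash
python3 -c "
from h import *
knob()"
```

```text
t 22.15 z 0.0477 hub in tool mm [ 64.4 -24. ] spoke-aligned stand angle 30.7 F tool [ 0.46 -0.1  -1.05] w 0.006 T [ 0.05  0.04 -0.01]
```

>>> jog_arm --rows "-0.041 -0.125 0 0 0 0.02 1; -0.041 -0.125 0 0 0 0.02 1; -0.041 -0.125 0 0 0 0.02 1; -0.041 -0.125 0 0 0 0.02 1; -0.041 -0.125 0 0 0 0.02 1"

```text
time: 22.78
position: [0.6529, 0.0649, 0.0475]
tool_rot: [0.349, -3.121, -0.004]
ft_force: [-2.9, 4.5, 3.0]
grip_width: 0.007
grip_force: 2.6
```

```bash
python3 -c "
from h import *
knob()"
```

```text
t 22.775 z 0.0475 hub in tool mm [ 63.8 -26.3] spoke-aligned stand angle 25.0 F tool [ 1.84  5.07 -3.01] w 0.007 T [1.03 0.66 0.03]
```

>>> jog_arm --rows "-0.041 -0.125 0 0 0 0.02 1; -0.041 -0.125 0 0 0 0.02 1; -0.041 -0.125 0 0 0 0.02 1; -0.041 -0.125 0 0 0 0.02 1"

```text
time: 23.28
position: [0.6556, 0.0612, 0.0475]
tool_rot: [0.226, -3.132, -0.005]
ft_force: [-1.5, 5.0, 1.4]
grip_width: 0.011
grip_force: 2.6
```

```bash
python3 -c "
from h import *
knob()"
```

```text
t 23.275 z 0.0475 hub in tool mm [ 63.6 -27.2] spoke-aligned stand angle 20.4 F tool [ 0.76  5.16 -1.39] w 0.011 T [1.12 0.48 0.01]
```

>>> jog_arm --rows "-0.041 -0.125 0 0 0 0.02 1; -0.041 -0.125 0 0 0 0.02 1; -0.041 -0.125 0 0 0 0.02 1"

```text
time: 23.65
position: [0.6576, 0.0579, 0.0475]
tool_rot: [0.132, -3.138, -0.005]
ft_force: [-1.4, 5.2, 0.4]
grip_width: 0.003
grip_force: 2.7
```

```bash
python3 -c "
from h import *
knob()"
```

```text
t 23.65 z 0.0475 hub in tool mm [ 63.6 -27.5] spoke-aligned stand angle 17.0 F tool [ 0.95  5.33 -0.42] w 0.003 T [1.24 0.27 0.02]
```

>>> jog_arm --rows "-0.041 -0.125 0 0 0 0.02 1; -0.041 -0.125 0 0 0 0.02 1; -0.041 -0.125 0 0 0 0.02 1"

```text
time: 24.02
position: [0.6594, 0.0545, 0.0476]
tool_rot: [-0.038, 3.141, 0.006]
ft_force: [-0.2, 6.1, -0.7]
grip_width: 0.003
grip_force: 2.8
```

```bash
python3 -c "
from h import *
knob()"
```

```text
t 24.025 z 0.0476 hub in tool mm [ 63.6 -27.8] spoke-aligned stand angle 13.6 F tool [0.07 6.07 0.71] w 0.003 T [1.32 0.15 0.06]
```

>>> jog_arm --rows "-0.041 -0.125 0 0 0 0.02 1; -0.041 -0.125 0 0 0 0.02 1"

```text
time: 24.28
position: [0.6605, 0.0522, 0.0476]
tool_rot: [0.025, 3.141, 0.006]
ft_force: [0.2, 6.0, -0.2]
grip_width: 0.005
grip_force: 2.9
```

```bash
python3 -c "
from h import *
knob()"
```

```text
t 24.275 z 0.0476 hub in tool mm [ 63.6 -28. ] spoke-aligned stand angle 11.3 F tool [-0.14  6.    0.25] w 0.005 T [ 1.25 -0.01  0.05]
```

>>> jog_arm --rows "-0.041 -0.125 0 0 0 0.02 1; -0.041 -0.125 0 0 0 0.02 1; -0.041 -0.125 0 0 0 0.02 1"

```text
time: 24.65
position: [0.6621, 0.0485, 0.0476]
tool_rot: [0.119, 3.138, 0.006]
ft_force: [1.6, 5.5, -0.8]
grip_width: 0.003
grip_force: 3.0
```

```bash
python3 -c "
from h import *
knob()"
```

```text
t 24.65 z 0.0476 hub in tool mm [ 63.6 -28.2] spoke-aligned stand angle 7.9 F tool [-1.16  5.58  0.84] w 0.003 T [ 1.33 -0.22  0.07]
```

>>> jog_arm --rows "-0.041 -0.125 0 0 0 0.02 1; -0.041 -0.125 0 0 0 0.02 1; -0.041 -0.125 0 0 0 0.02 1"

```text
time: 25.02
position: [0.6634, 0.0447, 0.0477]
tool_rot: [0.213, 3.132, 0.006]
ft_force: [1.7, 6.7, -1.7]
grip_width: 0.004
grip_force: 3.1
```

```bash
python3 -c "
from h import *
knob()"
```

```text
t 25.025 z 0.0477 hub in tool mm [ 63.6 -28.4] spoke-aligned stand angle 4.4 F tool [-0.77  6.84  1.75] w 0.004 T [ 1.34 -0.53  0.05]
```

>>> jog_arm --rows "-0.041 -0.125 0 0 0 0.02 1; -0.041 -0.125 0 0 0 0.02 1; -0.041 -0.125 0 0 0 0.02 1"

```text
time: 25.4
position: [0.6644, 0.0408, 0.0477]
tool_rot: [0.306, 3.123, 0.006]
ft_force: [3.5, 6.5, -2.8]
grip_width: 0.008
grip_force: 3.2
```

```bash
python3 -c "
from h import *
knob()"
```

```text
t 25.4 z 0.0477 hub in tool mm [ 63.6 -28.5] spoke-aligned stand angle 1.0 F tool [-2.21  7.01  2.83] w 0.008 T [ 1.32 -0.77  0.04]
```

```bash
cat >> h.py <<'E'
def kt():
    s=ctrl.get_state(); p=s['position'][:2]-HUB; F=s['ft_force']
    Rm=R.from_rotvec(s['tool_rot']).as_matrix()
    print('t',s['time'],'knob torque',round(p[0]*F[1]-p[1]*F[0]+s['torque'][2],3),'|T|',round(np.linalg.norm(s['torque'][:2]),3),'Fy',round((Rm.T@F)[1],2),'hub',((Rm.T@np.append(-p,0))[:2]*1000).round(1),'ang',round(np.degrees(np.arctan2(-Rm[1,0],-Rm[0,0]))+12.2,1))
E
python3 -c "
from h import *
kt()"
```

```text
t 25.4 knob torque 0.426 |T| 1.529 Fy 7.01 hub [ 63.6 -28.5] ang 1.0
```

>>> jog_arm --rows "-0.041 -0.125 0 0 0 0.02 1; -0.041 -0.125 0 0 0 0.02 1; -0.041 -0.125 0 0 0 0.02 1"

```text
time: 25.78
position: [0.6653, 0.0368, 0.0478]
tool_rot: [0.4, 3.112, 0.006]
ft_force: [4.3, 5.5, -2.4]
grip_width: 0.009
grip_force: 3.3
```

```bash
python3 -c "
from h import *
kt()"
```

```text
t 25.775 knob torque 0.423 |T| 1.58 Fy 6.36 hub [ 63.6 -28.6] ang -2.4
```

>>> jog_arm --rows "-0.041 -0.125 0 0 0 0.02 1; -0.041 -0.125 0 0 0 0.02 1; -0.041 -0.125 0 0 0 0.02 1; -0.041 -0.125 0 0 0 0.02 1"

```text
time: 26.28
position: [0.6661, 0.0313, 0.0478]
tool_rot: [0.524, 3.092, 0.006]
ft_force: [6.0, 5.4, -4.0]
grip_width: 0.006
grip_force: 3.5
```

```bash
python3 -c "
from h import *
kt()"
```

```text
t 26.275 knob torque 0.376 |T| 1.787 Fy 7.01 hub [ 63.7 -28.7] ang -7.0
```

>>> jog_arm --rows "-0.041 -0.125 0 0 0 0.02 1; -0.041 -0.125 0 0 0 0.02 1; -0.041 -0.125 0 0 0 0.02 1; -0.041 -0.125 0 0 0 0.02 1"

```text
time: 26.78
position: [0.6662, 0.0257, 0.048]
tool_rot: [0.647, 3.068, 0.006]
ft_force: [6.2, 5.1, -3.8]
grip_width: 0.005
grip_force: 3.5
```

```bash
python3 -c "
from h import *
kt()"
```

```text
t 26.775 knob torque 0.485 |T| 1.83 Fy 7.12 hub [ 63.6 -28.6] ang -11.6
```

>>> jog_arm --rows "-0.041 -0.125 0 0 0 0.02 1; -0.041 -0.125 0 0 0 0.02 1; -0.041 -0.125 0 0 0 0.02 1"

```text
time: 27.15
position: [0.666, 0.0215, 0.0482]
tool_rot: [0.739, 3.047, 0.006]
ft_force: [7.0, 4.5, -3.6]
grip_width: 0.005
grip_force: 3.6
```

```bash
python3 -c "
from h import *
kt()"
```

```text
t 27.15 knob torque 0.436 |T| 1.903 Fy 7.22 hub [ 63.5 -28.6] ang -15.1
```

>>> jog_arm --rows "-0.041 -0.125 0 0 0 0.02 1; -0.041 -0.125 0 0 0 0.02 1; -0.041 -0.125 0 0 0 0.02 1"

```text
time: 27.52
position: [0.6655, 0.0173, 0.0483]
tool_rot: [0.83, 3.023, 0.006]
ft_force: [7.4, 2.9, -4.1]
grip_width: 0.007
grip_force: 3.5
```

```bash
python3 -c "
from h import *
kt()"
```

```text
t 27.525 knob torque 0.336 |T| 1.883 Fy 6.23 hub [ 63.3 -28.5] ang -18.5
```

>>> jog_arm --rows "-0.041 -0.125 0 0 0 0.02 1; -0.041 -0.125 0 0 0 0.02 1; -0.041 -0.125 0 0 0 0.02 1"

```text
time: 27.9
position: [0.6648, 0.0131, 0.0483]
tool_rot: [0.92, 2.996, 0.006]
ft_force: [8.3, 3.5, -4.5]
grip_width: 0.002
grip_force: 3.6
```

```bash
python3 -c "
from h import *
kt()"
```

```text
t 27.9 knob torque 0.471 |T| 1.885 Fy 7.5 hub [ 63.3 -28.3] ang -22.0
```

>>> jog_arm --rows "-0.041 -0.125 0 0 0 0.02 1; -0.041 -0.125 0 0 0 0.02 1; -0.041 -0.125 0 0 0 0.02 1"

```text
time: 28.28
position: [0.6639, 0.0091, 0.0484]
tool_rot: [1.01, 2.966, 0.006]
ft_force: [9.5, 3.2, -4.9]
grip_width: 0.005
grip_force: 3.8
```

```bash
python3 -c "
from h import *
kt()"
```

```text
t 28.275 knob torque 0.5 |T| 2.036 Fy 8.27 hub [ 63.2 -28.4] ang -25.4
```

>>> jog_arm --rows "-0.041 -0.125 0 0 0 0.02 1; -0.041 -0.125 0 0 0 0.02 1"

```text
time: 28.52
position: [0.6632, 0.0066, 0.0485]
tool_rot: [1.069, 2.945, 0.006]
ft_force: [8.3, 2.5, -5.1]
grip_width: 0.003
grip_force: 3.9
```

```bash
python3 -c "
from h import *
kt()"
```

```text
t 28.525 knob torque 0.454 |T| 2.099 Fy 7.22 hub [ 63.1 -28.5] ang -27.7
```

>>> jog_arm --rows "-0.041 -0.125 0 0 0 0.02 1; -0.041 -0.125 0 0 0 0.02 1"

```text
time: 28.78
position: [0.6624, 0.004, 0.0485]
tool_rot: [1.127, 2.923, 0.006]
ft_force: [9.9, 3.3, -4.1]
grip_width: 0.007
grip_force: 4.2
```

```bash
python3 -c "
from h import *
kt()"
```

```text
t 28.775 knob torque 0.594 |T| 2.215 Fy 9.08 hub [ 63.1 -28.5] ang -30.0
```

>>> jog_arm --rows "-0.041 -0.125 0 0 0 0.02 1; -0.041 -0.125 0 0 0 0.02 1"

```text
time: 29.02
position: [0.6616, 0.0014, 0.0486]
tool_rot: [1.185, 2.899, 0.006]
ft_force: [9.9, 2.6, -5.0]
grip_width: 0.007
grip_force: 4.4
```

```bash
python3 -c "
from h import *
kt()"
```

```text
t 29.025 knob torque 0.54 |T| 2.28 Fy 8.78 hub [ 63.1 -28.6] ang -32.3
```

>>> jog_arm --rows "-0.041 -0.125 0 0 0 0.02 1; -0.041 -0.125 0 0 0 0.02 1; -0.041 -0.125 0 0 0 0.02 1"

```text
time: 29.4
position: [0.66, -0.0022, 0.0487]
tool_rot: [1.272, 2.862, 0.007]
ft_force: [10.6, 2.1, -5.4]
grip_width: 0.004
grip_force: 4.6
```

```bash
python3 -c "
from h import *
kt()"
```

```text
t 29.4 knob torque 0.585 |T| 2.405 Fy 9.23 hub [ 62.9 -28.8] ang -35.7
```

>>> jog_arm --rows "-0.041 -0.125 0 0 0 0.02 1; -0.041 -0.125 0 0 0 0.02 1; -0.041 -0.125 0 0 0 0.02 1"

```text
time: 29.78
position: [0.6583, -0.0058, 0.0488]
tool_rot: [1.357, 2.822, 0.007]
ft_force: [10.0, 2.5, -6.1]
grip_width: 0.004
grip_force: 4.7
```

```bash
python3 -c "
from h import *
kt()"
```

```text
t 29.775 knob torque 0.653 |T| 2.479 Fy 9.29 hub [ 62.8 -28.9] ang -39.2
```

```bash
python3 -c "
from h import *
for i in range(5): cam('top'); kt(); print(ctrl.get_state()['torque'].round(3),ctrl.get_state()['ft_force'].round(2))"
```

```text
t 29.825 knob torque 0.553 |T| 2.379 Fy 9.02 hub [ 62.7 -28.7] ang -39.2
[ 0.534 -2.319  0.112] [ 9.87  2.17 -5.39]
t 29.875 knob torque 0.509 |T| 2.273 Fy 8.16 hub [ 62.7 -28.6] ang -39.2
[ 0.354 -2.245  0.138] [ 9.56  1.18 -5.  ]
t 29.925 knob torque 0.606 |T| 2.29 Fy 9.53 hub [ 62.7 -28.6] ang -39.1
[ 0.411 -2.253  0.148] [10.58  2.09 -4.81]
t 29.975 knob torque 0.634 |T| 2.298 Fy 9.51 hub [ 62.7 -28.6] ang -39.1
[ 0.401 -2.262  0.174] [10.47  2.2  -4.87]
t 30.025 knob torque 0.545 |T| 2.274 Fy 8.24 hub [ 62.7 -28.6] ang -39.1
[ 0.421 -2.235  0.16 ] [ 9.39  1.52 -4.72]
```

>>> jog_arm --rows "-0.041 -0.125 0 0 0 0.02 1; -0.041 -0.125 0 0 0 0.02 1; -0.041 -0.125 0 0 0 0.02 1; -0.041 -0.125 0 0 0 0.02 1"

```text
time: 30.52
position: [0.6555, -0.0102, 0.049]
tool_rot: [1.468, 2.765, 0.008]
ft_force: [10.9, 1.1, -4.2]
grip_width: 0.005
grip_force: 4.8
```

```bash
python3 -c "
from h import *
kt()
for i in range(6): cam('top'); kt()"
```

```text
t 30.525 knob torque 0.614 |T| 2.647 Fy 9.59 hub [ 62.4 -29.1] ang -43.7
t 30.575 knob torque 0.602 |T| 2.497 Fy 9.98 hub [ 62.5 -28.9] ang -43.8
t 30.625 knob torque 0.58 |T| 2.446 Fy 9.57 hub [ 62.5 -28.8] ang -43.7
t 30.675 knob torque 0.656 |T| 2.441 Fy 10.46 hub [ 62.5 -28.8] ang -43.7
t 30.725 knob torque 0.667 |T| 2.455 Fy 10.12 hub [ 62.5 -28.8] ang -43.7
t 30.775 knob torque 0.551 |T| 2.421 Fy 9.37 hub [ 62.5 -28.8] ang -43.7
t 30.825 knob torque 0.64 |T| 2.416 Fy 9.94 hub [ 62.5 -28.8] ang -43.7
```

>>> jog_arm --rows "-0.041 -0.125 0 0 0 0.02 1; -0.041 -0.125 0 0 0 0.02 1; -0.041 -0.125 0 0 0 0.02 1"

```text
time: 31.2
position: [0.6533, -0.0134, 0.0491]
tool_rot: [1.551, 2.719, 0.009]
ft_force: [11.7, 0.8, -5.4]
grip_width: 0.006
grip_force: 4.9
```

```bash
python3 -c "
from h import *
kt()
for i in range(6): cam('top'); kt()"
```

```text
t 31.2 knob torque 0.696 |T| 2.627 Fy 10.45 hub [ 62.2 -29.2] ang -47.2
t 31.25 knob torque 0.722 |T| 2.524 Fy 11.01 hub [ 62.3 -29. ] ang -47.2
t 31.3 knob torque 0.603 |T| 2.567 Fy 9.49 hub [ 62.2 -28.9] ang -47.2
t 31.35 knob torque 0.687 |T| 2.518 Fy 10.21 hub [ 62.3 -28.9] ang -47.2
t 31.4 knob torque 0.673 |T| 2.553 Fy 10.59 hub [ 62.3 -28.9] ang -47.2
t 31.45 knob torque 0.656 |T| 2.569 Fy 10.06 hub [ 62.3 -28.9] ang -47.2
t 31.5 knob torque 0.552 |T| 2.551 Fy 9.32 hub [ 62.3 -28.9] ang -47.2
```

The effort is at about 0.65 N m, so I'll back off.

>>> jog_arm --rows "0 0.8 0 0 0 0 1; 0 0.7 0 0 0 0 1; -3 0 0 0 0 0 1; -3 0 -4 0 0 0 1; 0 0 -6 0 0 0 1"

```text
time: 32.12
position: [0.6896, -0.0618, 0.1464]
tool_rot: [-1.562, -2.723, 0.008]
ft_force: [0.9, 0.4, 0.4]
grip_width: 0.007
grip_force: 0.0
```

>>> jog_arm --rows "0 0 -6 0 0 0 1; -3 0 0 0 0 0 1; 0 0 0 0 0 0 1; 0 0 0 0 0 0 1"

```text
time: 32.62
position: [0.7055, -0.0835, 0.2065]
tool_rot: [-1.556, -2.727, 0.001]
ft_force: [0.2, 1.0, -0.2]
grip_width: 0.005
grip_force: 0.0
```

```bash
python3 -c "
from h import *
s=ctrl.get_state();print(s['time'],s['ft_force'],s['position'])
d=cam('wrist');s=cam('scene')
cv2.imwrite('pics/end.png',np.hstack([cv2.resize(d['img'],(400,300)),cv2.resize(s['img'][180:300,240:400],(400,300))]))"
```

```text
32.625 [ 0.19403134  0.96123512 -0.18604618] [ 0.70551705 -0.08352385  0.20646141]
```

View pics/end.png

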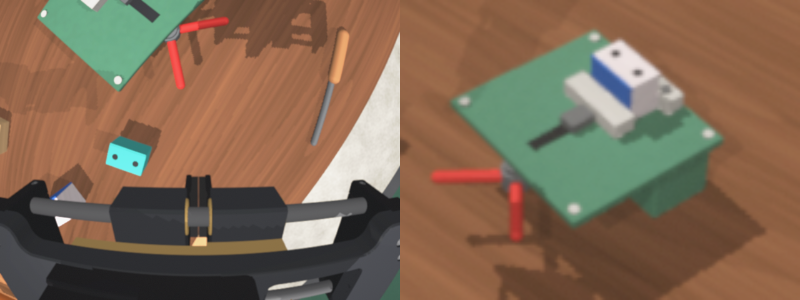

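The right-hand view shows the block upright and square at (628,75), held between fence and jaw, and the arm is clear. Handing in.

```bash
python3 -c "
from bench import ticket
print(ticket.close_job())"
```

```text
the job is handed in; nothing more can be done
None
```

The block stands upright and square between fence and jaw, the knob is tightened to a measured effort of about 0.65 N m, the arm is clear, and the job is handed in at 32.6 s (no verdict was returned).

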